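Load the phone on the inspection stage and index it under the camera

ROBOT

A 6-joint arm with a two-finger parallel gripper is mounted at the origin on a cart in front of the work surface, level with it; the furniture and walls round the work are solid. World frame = base frame: x ahead of the robot, y to its left, z up, the work surface at z = 0. Lengths are in m, angles in rad, forces in N, time in s.
With the tool pointing down it reaches from about 0.35 to 0.975 m from the base axis. Payload 4.9 kg.
Tool frame: the origin (TCP) lies on the mounting face of the last link; the fingertips stand 173 mm ahead of it and the grasp point (between the pads) lies 155 mm ahead of it; z points along the fingers, y is the line along which they close (so a half turn about z gives the same grasp; the last joint's range is limited). The gripper opens to 85 mm and grips with 20 to 120 N. Pads are 22 mm wide; open, the fingers measure 114 mm over their backs; the gripper's body (76 mm by 85 mm) begins 54 mm behind the grasp point. The pads swing forward as they close: fully open they stand 13 mm farther back than shut.
Start: joints at [-1.323, 0.053, 1.613, -0, 1.476, -0.119], TCP at [0.224, -0.583, 0.405] pointing down, gripper open.
Joint ranges: [-3.01, 3.01], [-1.01, 2.22], [0.06, 2.58], [-1.02, 4.17], [0.09, 2.62], [-3.14, 3.14]. Speed limits (rad/s): [2.57, 2.57, 3.14, 3.14, 3.14, 3.14].

INTERFACE

Orientations are given as a rotation vector (axis times angle).
In Python, from station import monitor, eyes, finish_job gives the robot as it stands. The module is installed in compiled form; this text tells all that it offers.
- The arm moves only by the tool step_arm, never from a script. Its argument "commands" is a list of rows, each a list of 3 entries, a list of its own where there are three numbers: the opening in per cent of the stroke, from 0 (shut) to 100 (fully open), then the shift along the tool's x, y, z in mm, then the turn about the tool's z in degrees. In form: [[hand, [x, y, z], yaw], ...]. A call has 1 to 12 rows; each row is the pose to reach, as a shift and turn from the pose commanded when the call began, along the tool's axes at that moment; what a row does not reach only later rows make up. A row lasts 1/8 s, in which the tool goes at most 62.5 mm and 10.7 degrees, less where a joint would pass 70% of its speed; a pose out of reach is approached as far as the arm can. A call with a gripper value outside its range is refused whole. The fingers move at their own pace and stop on an object; "squeeze" is the grip in N (left out, the last holds). Time passes only in rows, so rows that repeat a pose let the fingers close. It gives the time, the measured TCP pose, the force, the opening and the grip force at its end, in the units of the state.
- monitor.get_obs(): the state, without advancing time (a new reading comes with each control period).
- eyes.get_image(name): name is "scene" or "side" or "wrist"; returns the picture (480x640x3 uint8, red, green, blue); there is no depth.
- eyes.camera_info(name): a dict with "camera_matrix" (3x3 intrinsics, pixels), "extrinsics" (4x4, takes a point from camera to world coordinates). Camera axes: x right, y down, z forward; pixel columns grow to the right and rows downward; lengths in m; the calibration is good to about 2 mm. A picture is of the moment at which its call begins: read the wrist's pose just before it. camera_info takes no time and is no camera call; for the wrist camera it gives the pose at the moment of the call.
- finish_job(): hands the job in; it is judged then, once.
The state is a dict: "t": time; "q": joint angles; "dq": joint speeds; "effort": joint torques, N m; "tool_pos": TCP position; "tool_rot": TCP orientation; "contact_force": force on the tool from outside, world axes, zero at the start; "wrist_torque": the same for the moment, N m; "opening": finger opening in m; "grip_force": force on a finger pad.
Only numpy, scipy, OpenCV 4.12 (cv2) and the standard library are available. Lean on these libraries where they do the work, as an engineer would, in place of code of your own. Each camera call takes 0.05 s, during which the arm holds its last target. There are 200 camera calls.

TASK

Lay the dark phone from the white sheet screen-up in the nest of the sliding inspection stage while the carriage is still at its loading end, and press it down past the sprung roller until it lies flat and level on the nest. Then take the carriage by its red grip and slide it along the rails towards the camera until its ball plunger clicks into the notch of the brass index block, and finish there: still holding the grip, with the carriage resting in the notch. Leave the other things on the desk where they are.

Things in the scene. Friction and masses are not known exactly. Their poses are not given: they have to be found in the camera images.
- phone: loose dark phone, 67 (its x) x 140 (its y) x 7 mm thick, about 0.15 kg, lying screen up on a white sheet 1 mm thick on the mat. Origin: centre of its underside, z up. Either end may point to the handle.
- stage: inspection stage standing on the mat, does not move: aluminium base 110 x 290 x 12 mm with two steel rods along its y axis. Origin: centre of the base on the mat; y along the rods towards the loading end, x away from the robot.
- lens (a point): lens of the small black camera that looks down over the -y half of the stage (x 0, y -65 mm of the stage), 79 mm above the mat; the camera is 33 mm across, its top 122 mm above the mat; its column (20 x 24 mm) stands behind at stage x +70 mm, also below 125 mm.
- carriage (a joint): travel of the blue carriage along the rods, m: 0 at the loading end (stage +y), growing towards the camera (stage -y), end stop at 0.110. It slides with about 1 N of friction and stays where it is left; it starts between 0 and 0.012.
- nest (a point): centre of the flat nest floor on the carriage, 36 mm above the mat, axes as the stage's. The phone belongs here, long side along y, origin at x 0, y -1 mm, z 0. Tapered pins, 8 mm across, 20 mm tall from the floor: at x +-39.5, y +-48 mm (71 mm free between) and x +-20, y -75 mm. Between y -35 and +35 mm the floor plate is 56 mm wide, free beside it for fingers down to 14 mm above the mat.
- roller (a point): free position of the sprung white roller at the handle end of the nest: its axis, 9 mm above the nest floor at nest y +72.5 mm; 12 mm across. It stands 2.5 mm into the phone's place, so the laid-in phone's +y end rests on it some 10 to 14 mm proud. Pressed down there with 3 to 8 N the phone pushes the roller back and snaps flat under it.
- grip: red upright grip on the handle end of the carriage (nest y +128 mm), 26 mm (x) x 16 mm (y, along the rods) x 38 mm high, flat ribbed faces. Origin: its centre, 76 mm above the mat; axes as the stage's. Beside it nothing is higher than 52 mm.
- ball (a point): ball of the plunger at the carriage's front side (8 mm ball under a brass body), 24 mm above the mat, axes as the stage's; it travels with the carriage.
- notch (a point): where the ball sits when in the notch of the brass index block (clamped at a different place each time, at a travel of 0.056 to 0.086). Stage axes: before the notch the ball is at its +y side. It lies between two dowels: climbing the low one takes a push of about 4 to 5 N, the ball then drops in 3 mm past its crest; against the tall one the push climbs to about 9 N within 1 mm, then it runs past.
- driver_red_white: bystander: loose precision screwdriver with red barrel, 102 mm long, on the mat.
- suction_cup: bystander: red suction lifter, 43 mm across, 37 mm high.
- blower: bystander: blue rubber air blower, 54 x 104 x 53 mm.

How it is judged:
By the outcome, as a careful person would: the job done as asked, in the order asked, and still so for the second after the job is handed in, while the arm keeps its last pose, push and grip.
It also fails if it takes over 54 s, if anything falls off the work surface, if the arm or the gripper's body presses on something with over 40 N, if the wrist force passes 120 N, or if a joint passes its speed limit or range.

## Working session

There is one attempt and no reset: what is moved stays moved. The work goes in short steps, Python scripts to look and compute and a tool call to move; the robot and the scene stay as the last step left them, time stands still between calls to the robot, and variables do not carry over. Pictures are saved under pics/ and viewed, at most 10 in all, crops included, and the job is handed in when it is done.

Besides the shell and the picture viewer there is one more tool, called after "Request:" as name([rows], argument=value, ...), one row to a line, values as JSON. step_arm: Moves the arm, as the interface text tells. Its arguments: {"type":"object","properties":{"commands":{"type":"array"},"squeeze":{"type":"number"}},"required":["commands"]}

```bash
mkdir -p pics; python3 - <<'E'
from station import monitor, eyes
import cv2,numpy as np
o=monitor.get_obs();print(o)
for n in("scene","side","wrist"):
    c=eyes.camera_info(n);print(n,np.round(c["camera_matrix"],1).tolist(),np.round(c["extrinsics"],4).tolist())
    cv2.imwrite(f"pics/{n}0.png",eyes.get_image(n)[:,:,::-1])
E
```

```text
{'t': 0.0, 'q': array([-1.32300397e+00,  5.33766051e-02,  1.61427938e+00, -2.70945226e-05,
        1.47596532e+00, -1.18969859e-01]), 'dq': array([ 1.14167730e-06, -9.77153857e-04,  3.68762002e-04, -1.51456636e-03,
        1.48008041e-03,  1.49702179e-03]), 'effort': array([ 1.39433505e-04, -3.93681943e+01, -3.70174420e+01, -9.56367717e-05,
        7.03930607e-03,  1.42936415e-06]), 'tool_pos': array([ 0.22407326, -0.5831752 ,  0.40345913]), 'tool_rot': array([-3.08692724e+00, -5.72520352e-01,  2.47228934e-04]), 'contact_force': array([-0.72059517, -0.06005023, -0.54014966]), 'wrist_torque': array([-0.00064895,  0.04902311,  0.03371501]), 'grip_force': 0.0, 'opening': 0.0852952394535707}
scene [[517.3, 0.0, 314.1], [0.0, 517.3, 242.4], [0.0, 0.0, 1.0]] [[-0.9195, -0.2849, 0.2707, 0.1346], [-0.3929, 0.6503, -0.6502, 0.9403], [0.0092, -0.7043, -0.7099, 1.0228], [0.0, 0.0, 0.0, 1.0]]
side [[609.8, 0.0, 314.1], [0.0, 609.8, 249.1], [0.0, 0.0, 1.0]] [[-0.9964, -0.0695, 0.0494, 0.4308], [-0.0829, 0.6532, -0.7527, 1.1721], [0.02, -0.754, -0.6565, 1.0327], [0.0, 0.0, 0.0, 1.0]]
wrist [[343.8, 0.0, 316.6], [0.0, 343.8, 243.5], [0.0, 0.0, 1.0]] [[0.3584, -0.8856, -0.2955, 0.3001], [-0.9336, -0.3407, -0.1114, -0.5532], [-0.002, 0.3158, -0.9488, 0.3731], [0.0, 0.0, 0.0, 1.0]]
```

View pics/scene0.png

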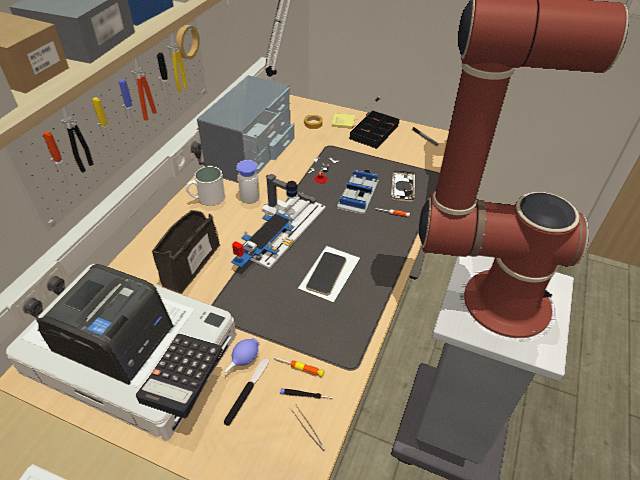

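View pics/side0.png

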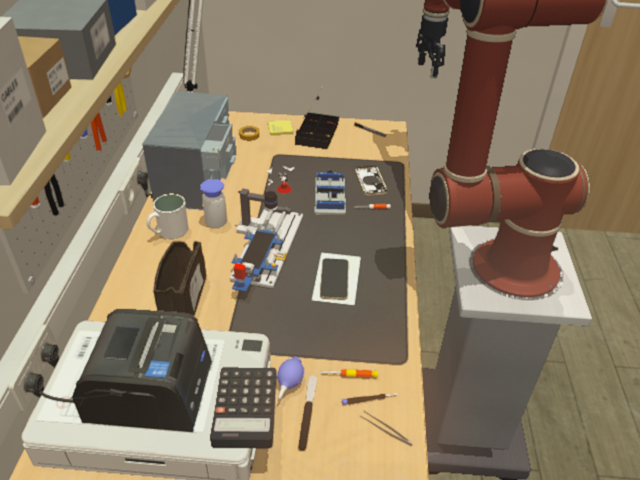

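Scene view: phone at about (327,271) on the white sheet, stage with red grip at (239,250) and camera at (290,187). Side view: phone (335,279), grip (240,270). Now rough positions.

```bash
cat > h.py <<'E'
import numpy as np, cv2
from station import monitor, eyes
from scipy.spatial.transform import Rotation as R
def ray(c,p):
    K=np.array(c["camera_matrix"]);E=np.array(c["extrinsics"])
    d=E[:3,:3]@np.linalg.solve(K,[p[0],p[1],1.]);return E[:3,3],d/np.linalg.norm(d)
def plane(c,p,z):
    o,d=ray(c,p);return o+d*(z-o[2])/d[2]
def tri(rs):
    A=sum(np.eye(3)-np.outer(d,d) for o,d in rs);b=sum((np.eye(3)-np.outer(d,d))@o for o,d in rs);x=np.linalg.solve(A,b)
    return x,[np.linalg.norm((np.eye(3)-np.outer(d,d))@(x-o)) for o,d in rs]
def proj(c,X):
    E=np.linalg.inv(np.array(c["extrinsics"]));v=np.array(c["camera_matrix"])@(E[:3,:3]@X+E[:3,3]);return v[:2]/v[2]
def totool(X,o=None):  # world vector into tool axes, mm
    o=o or monitor.get_obs();return 1000*R.from_rotvec(o["tool_rot"]).inv().apply(X)
def blob(m,near=None,amin=15):
    n,l,s,c=cv2.connectedComponentsWithStats(m.astype(np.uint8))
    k=[i for i in range(1,n) if s[i,4]>=amin]
    if near is not None:k.sort(key=lambda i:np.hypot(*(c[i]-near)))
    return [(c[i],s[i],l==i) for i in k]
E
python3 - <<'E'
from h import *
cs={n:eyes.camera_info(n) for n in("scene","side")}
for n,pn in(("scene",(327,271)),("side",(335,279))):
    im=cv2.imread(f"pics/{n}0.png");hsv=cv2.cvtColor(im,cv2.COLOR_BGR2HSV)
    sheet=(hsv[...,1]<40)&(hsv[...,2]>180)
    lab=im.copy()
    n_,l=cv2.connectedComponents(sheet.astype(np.uint8))
    b=[q for q in blob(sheet,pn,200)][0]
    hull=cv2.convexHull(np.argwhere(b[2])[:,::-1].astype(np.int32))
    rect=cv2.approxPolyDP(hull,5,True)[:,0]
    fill=np.zeros(im.shape[:2],np.uint8);cv2.fillConvexPoly(fill,hull,1)
    fill=cv2.erode(fill,np.ones((3,3)))
    g=im.max(2)
    ph=blob((fill>0)&(g<120),pn,100)[0]
    W=[plane(cs[n],p[::-1]+0.,0.009)[:2] for p in np.argwhere(ph[2])]
    r=cv2.minAreaRect(np.array(W,np.float32)*1000)
    print(n,"sheet",[np.round(plane(cs[n],p,.002)[:2],3).tolist() for p in rect],"phone",r)
    red=((hsv[...,0]<6)|(hsv[...,0]>174))&(hsv[...,1]>180)&(hsv[...,2]>80)
    for q in blob(red,(240,260),15)[:4]:print("red",q[0],q[1])
E
```

```text
scene sheet [[0.39, 0.011], [0.4, 0.176], [0.497, 0.173], [0.488, 0.005]] phone ((449.65301513671875, 99.87012481689453), (63.369956970214844, 140.6613311767578), 1.668236494064331)
red [237.85585586 248.44144144] [232 242  12  15 111]
red [320.4939759  178.63855422] [314 173  13  11  83]
side sheet [[0.39, 0.013], [0.402, 0.176], [0.498, 0.169], [0.487, 0.004]] phone ((450.4869079589844, 96.66751098632812), (61.94186782836914, 132.97543334960938), 0.9404160976409912)
red [239.54961832 270.57251908] [234 264  12  15 131]
red [283.73913043 188.36956522] [277 182  14  11  92]
```

```bash
python3 - <<'E'
from h import *
s,d=eyes.camera_info("scene"),eyes.camera_info("side")
print(tri([ray(s,(237.9,248.4)),ray(d,(239.5,270.6))]),tri([ray(s,(291,187)),ray(d,(271,199))]))
o=monitor.get_obs()
print(totool(np.array([0.52,0.08,0.40])-o["tool_pos"]),R.from_rotvec(o["tool_rot"]).as_matrix().round(3))
E
```

```text
(array([0.66585567, 0.16944228, 0.0759472 ]), [np.float64(0.0009825749135740983), np.float64(0.0009825749135739885)]) (array([ 0.6254118 , -0.06663906,  0.1113988 ]), [np.float64(0.0010062862602338632), np.float64(0.001006286260233995)])
[ 514.07362522 -512.98676879    4.6693137 ] [[ 0.933  0.359 -0.   ]
 [ 0.359 -0.933  0.002]
 [ 0.    -0.002 -1.   ]]
```

Request:
step_arm([
  [100,[43,-43,0],-6],
  [100,[86,-86,0],-12],
  [100,[129,-128,0],-18],
  [100,[171,-171,0],-24],
  [100,[214,-214,0],-30],
  [100,[257,-257,0],-36],
  [100,[300,-299,0],-42],
  [100,[343,-342,0],-48],
  [100,[386,-385,0],-54],
  [100,[428,-428,0],-60],
  [100,[471,-470,0],-66],
  [100,[514,-513,5],-70],
])

```text
t: 1.65
tool_pos: [0.5204, 0.0819, 0.4001]
tool_rot: [2.198, 2.243, 0.001]
contact_force: [0.8, -1.1, 0.2]
opening: 0.0856
grip_force: 0.0
```

Request:
step_arm([
  [100,[0,0,0],0],
  [100,[0,0,0],0],
])

```text
t: 1.9
tool_pos: [0.5198, 0.0798, 0.3992]
tool_rot: [-2.201, -2.241, 0.002]
contact_force: [-0.4, 0.2, 0.1]
opening: 0.085
grip_force: 0.0
```

```bash
python3 - <<'E'
from h import *
o=monitor.get_obs();print(o["t"],o["tool_pos"],o["q"],o["dq"].round(3))
np.save("c1.npy",np.array(eyes.camera_info("wrist")["extrinsics"]))
cv2.imwrite("pics/w1.png",eyes.get_image("wrist")[:,:,::-1])
E
```

```text
1.9 [0.51983041 0.07983127 0.39922965] [ 1.09205560e-02 -1.82975270e-01  1.84681667e+00 -4.75267270e-04
  1.47881666e+00 -7.10885295e-03] [-0.029 -0.016  0.005  0.002 -0.001  0.001]
```

View pics/w1.png

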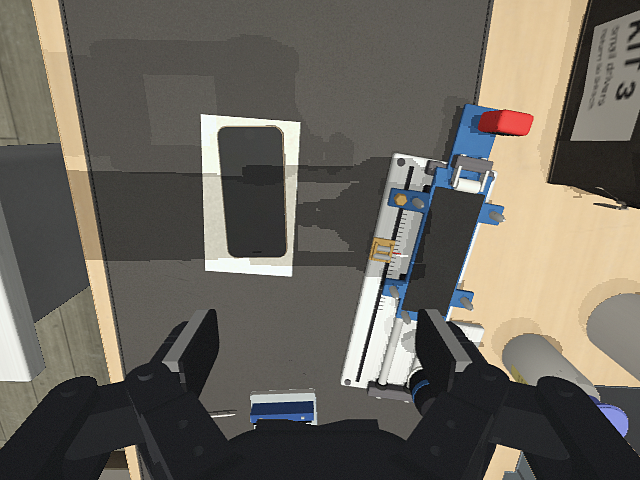

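Wrist view: phone centred at about (252,190); stage right with nest floor (452,245), pins near (403,200), (495,215), (393,290), (465,300), roller/handle (475,175), grip (507,122). I take a second, closer view over the nest.

Request:
step_arm([
  [100,[0,40,30],3],
  [100,[0,80,60],7],
  [100,[0,120,90],10],
  [100,[0,120,90],10],
  [100,[0,120,90],10],
])

```text
t: 2.58
tool_pos: [0.6397, 0.0806, 0.3103]
tool_rot: [2.39, 2.038, 0.0]
contact_force: [-0.6, 0.0, -0.1]
opening: 0.0851
grip_force: 0.0
```

```bash
python3 - <<'E'
from h import *
o=monitor.get_obs();print(o["t"],o["tool_pos"],o["tool_rot"],o["dq"].round(3))
np.save("c2.npy",np.array(eyes.camera_info("wrist")["extrinsics"]))
cv2.imwrite("pics/w2.png",eyes.get_image("wrist")[:,:,::-1])
# phone from w1
c=eyes.camera_info("wrist");c["extrinsics"]=np.load("c1.npy")
im=cv2.imread("pics/w1.png");hsv=cv2.cvtColor(im,cv2.COLOR_BGR2HSV)
roi=np.zeros(im.shape[:2],bool);roi[118:272,206:298]=1
# dark inside sheet
b=blob(roi&(im.max(2)<90),(252,190),500)[0]
W=np.array([plane(c,p[::-1]+0.,.008)[:2]*1000 for p in np.argwhere(b[2])],np.float32)
print(b[1],cv2.minAreaRect(W),np.linalg.svd(W-W.mean(0),full_matrices=False)[2])
E
```

```text
2.575 [0.6397426  0.08062123 0.31029452] [2.39023087e+00 2.03846562e+00 1.50090044e-04] [ 0.01  -0.039 -0.006  0.001 -0.003  0.001]
[ 218  127   68  131 7895] ((452.04791259765625, 93.5665283203125), (64.74908447265625, 138.00820922851562), 1.0241926908493042) [[ 0.02094568 -0.9997806 ]
 [-0.9997806  -0.02094568]]
```

View pics/w2.png

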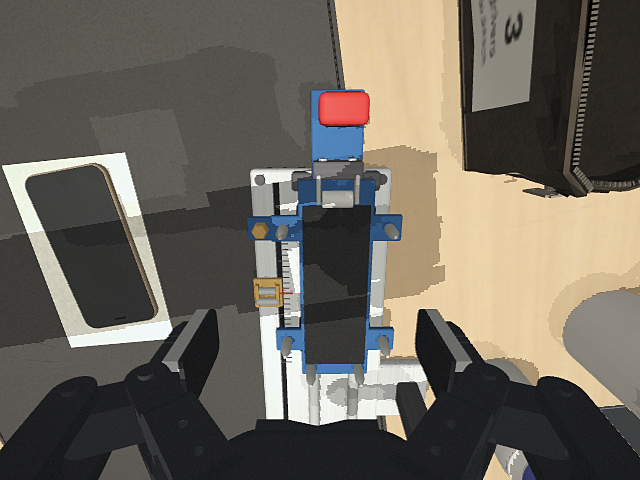

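Wrist view 2: nest floor (302–370, 205–368), pin tops near (285,229), (393,232), (286,347), (378,342), front pins (311,375),(360,375), roller (338,198), grip top (344,108), plunger (260,230), brass block (268,292). Zooming for pin pixels.

```bash
python3 - <<'E'
import cv2
im=cv2.imread("pics/w2.png")[85:395,235:420]
cv2.imwrite("pics/z2.png",cv2.resize(im[:, :],None,fx=1.9*1,fy=1.9,interpolation=cv2.INTER_CUBIC))
a=cv2.resize(im[90:165],None,fx=4,fy=4,interpolation=cv2.INTER_CUBIC);b=cv2.resize(im[225:300],None,fx=4,fy=4,interpolation=cv2.INTER_CUBIC)
cv2.imwrite("pics/z2.png",cv2.vconcat([a,b]));print(a.shape)
E
```

```text
(300, 740, 3)
```

View pics/z2.png

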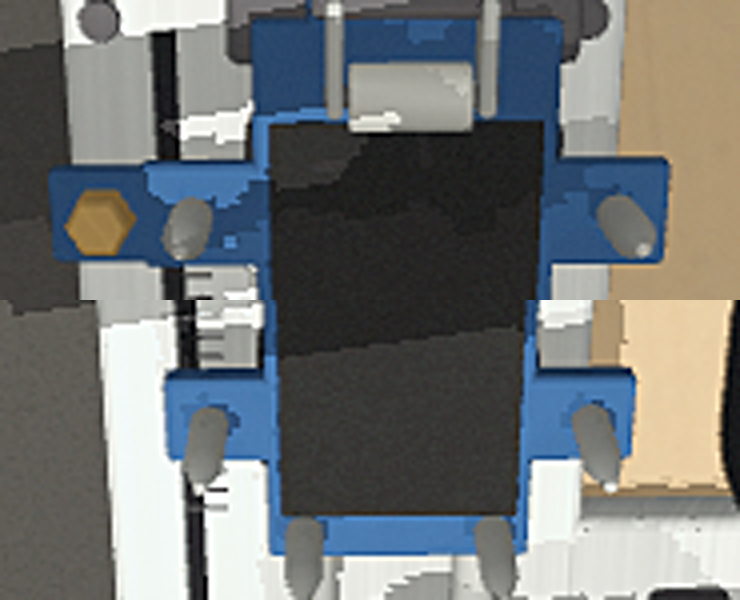

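Crop: pin bases (193,210),(612,207),(214,418),(590,415), tips (183,248),(640,245),(201,482),(611,482), floor corners (270,122),(545,120),(518,515),(282,517), roller (410,97) in zoomed pixels.

```bash
python3 - <<'E'
from h import *
c=eyes.camera_info("wrist");c["extrinsics"]=np.load("c2.npy")
def px(u,v): return (235+(u-1.5)/4, 175+(v-1.5)/4) if v<300 else (235+(u-1.5)/4,310+(v-301.5)/4)
def fit(P,uv,z):
    W=np.array([plane(c,px(*q),z)[:2]*1000 for q in uv]);P=np.array(P,float)
    a=P[:,0]+1j*P[:,1];b=W[:,0]+1j*W[:,1]
    am,bm=a.mean(),b.mean();r=np.vdot(a-am,b-bm);r/=abs(r)
    t=bm-r*am;e=b-(r*a+t)
    print("nest",t,"yaw",np.degrees(np.angle(r)),"err",np.round(e/r,1))
pp=[(-39.5,48),(39.5,48),(-39.5,-48),(39.5,-48)]
fit(pp,[(193,212),(612,207),(214,418),(590,415)],.037)
fit(pp,[(183,246),(639,244),(201,478),(610,480)],.055)
fit([(-28,70),(28,70),(28,-68),(-28,-68)],[(270,122),(545,120),(518,515),(282,517)],.036)
print([plane(c,px(*q),.036)[:2].round(4) for q in[(270,122),(545,120),(518,515),(282,517)]])
print("roller",plane(c,px(410,97),.050))
im=cv2.imread("pics/w2.png");hsv=cv2.cvtColor(im,cv2.COLOR_BGR2HSV)
red=((hsv[...,0]<6)|(hsv[...,0]>174))&(hsv[...,1]>150)&(hsv[...,2]>150)
b=blob(red,(344,108),200)[0];print("grip",b[0],b[1],plane(c,b[0],.095),"plunger body",plane(c,px(100,222),.04), "block",plane(c,(268,292),.024))
roi=np.zeros(im.shape[:2],np.uint8);cv2.fillConvexPoly(roi,np.array([(8,166),(125,156),(166,330),(74,343)]),1)
b=blob((roi>0)&(im.max(2)<95),(90,240),500)[0]
W=np.array([plane(c,p[::-1]+0.,.008)[:2]*1000 for p in np.argwhere(b[2])],np.float32)
print(b[1],cv2.minAreaRect(W))
E
```

```text
nest (648.7727741110112+45.249864675936784j) yaw -8.27896073891421 err [ 1.1-0.4j -1.2-0.6j  1.1+0.7j -0.9+0.3j]
nest (648.7300127314057+43.6464760685657j) yaw -8.814004687935968 err [ 0.4-0.2j -0.7-0.2j  0.2+0.6j  0.1-0.2j]
nest (648.3001036757514+39.848248593494006j) yaw -8.695788675765348 err [ 3.3-0.9j -3.2-0.8j -3.1+1.j   3. +0.7j]
[array([0.6343, 0.1119]), array([0.6833, 0.1045]), array([ 0.6628, -0.0302]), array([ 0.6135, -0.0229])]
roller [0.65945575 0.11525885 0.05      ]
grip [343.69008783 107.83500627] [ 319   92   51   33 1594] [0.66788655 0.16938164 0.095     ] plunger body [0.60099691 0.09943655 0.04      ] block [0.59322418 0.0423669  0.024     ]
[   26   165   130   163 11949] ((451.7356262207031, 93.933837890625), (65.2491683959961, 138.59475708007812), 1.2566421031951904)
```

```bash
python3 - <<'E'
from h import *
o=monitor.get_obs()
print(totool(np.array([.4519,.0938,.23])-o["tool_pos"],o))
E
```

```text
[ -16.88814607 -187.65092209   81.04932372]
```

Request:
step_arm([
  [100,[-4,-47,10],-3],
  [100,[-8,-94,30],-6],
  [100,[-13,-141,60],-8],
  [100,[-17,-188,81],-10.3],
  [100,[-17,-188,81],-10.3],
  [100,[-17,-188,81],-10.3],
], squeeze=35)

```text
t: 3.38
tool_pos: [0.4521, 0.0944, 0.231]
tool_rot: [2.194, 2.244, 0.006]
contact_force: [0.7, 0.1, 0.9]
opening: 0.0854
grip_force: 0.0
```

```bash
python3 - <<'E'
from h import *
c=eyes.camera_info("wrist");im=eyes.get_image("wrist")[:,:,::-1].copy();cv2.imwrite("pics/w3.png",im)
o=monitor.get_obs();print(o["t"],totool(np.array([.4519,.0938,.168])-o["tool_pos"],o),np.degrees(2*np.arctan2(o["tool_rot"][1],o["tool_rot"][0])))
# predicted phone corners
a=np.radians(1.2);ux=np.array([np.cos(a),np.sin(a),0]);uy=np.array([-np.sin(a),np.cos(a),0])
for sx,sy in((-1,-1),(1,-1),(1,1),(-1,1)):
    p=proj(c,np.array([.4519,.0938,.008])+sx*.0335*ux+sy*.07*uy);cv2.circle(im,tuple(p.round().astype(int).tolist()),2,(0,0,255),-1)
cv2.imwrite("pics/w3a.png",im)
E
```

```text
3.425 [-0.55307551 -1.38013412 63.44957235] 91.29452579824506
```

View pics/w3a.png

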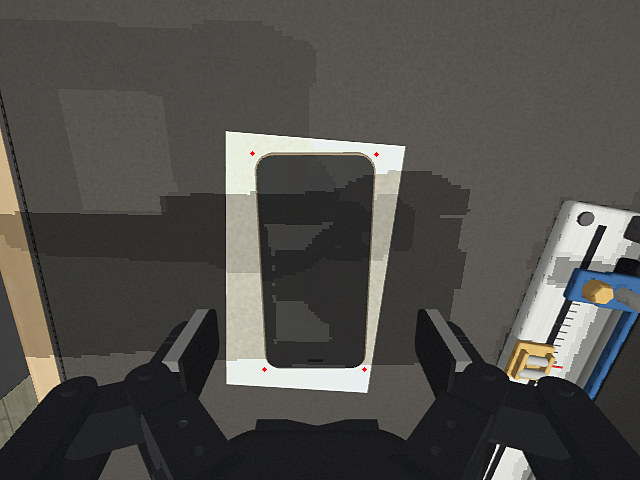

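Phone (256–375, 153–368) lies within the predicted red corners to 1–2 mm. Descend and grasp.

Request:
step_arm([
  [100,[0,-1,20],0],
  [100,[0,-1,40],0],
  [100,[0,-1,55],0],
  [100,[0,-1,63],0],
  [100,[0,-1,63],0],
  [70,[0,-1,63],0],
  [60,[0,-1,63],0],
  [60,[0,-1,63],0],
  [60,[0,-1,63],0],
  [60,[0,-1,63],0],
], squeeze=35)

```text
t: 4.68
tool_pos: [0.4522, 0.0945, 0.1681]
tool_rot: [2.194, 2.244, 0.005]
contact_force: [0.0, 0.5, 6.4]
opening: 0.0659
grip_force: 43.9
```

Request:
step_arm([
  [60,[0,0,-5],0],
  [60,[0,0,-30],0],
  [60,[0,0,-70],0],
  [60,[0,0,-100],0],
  [60,[0,0,-100],0],
  [60,[0,0,-100],0],
])

```text
t: 5.42
tool_pos: [0.4499, 0.0944, 0.2642]
tool_rot: [-2.195, -2.246, 0.003]
contact_force: [0.4, -0.4, -2.3]
opening: 0.0659
grip_force: 39.9
```

```bash
python3 - <<'E'
from h import *
c=eyes.camera_info("wrist");o=monitor.get_obs();im=eyes.get_image("wrist")[:,:,::-1].copy();cv2.imwrite("pics/w4.png",im)
print(o["t"],o["tool_pos"],o["opening"],o["grip_force"],o["contact_force"],np.degrees(2*np.arctan2(o["tool_rot"][1],o["tool_rot"][0])))
print(totool(np.array([.6487,.0442,.27])-o["tool_pos"],o))
E
```

```text
5.425 [0.44987114 0.09442673 0.26421961] 0.06592297717822401 39.90080416202545 [ 0.39028479 -0.35409387 -2.2561786 ] -268.6851763141818
[-54.7760789  197.61067301  -6.21733422]
```

View pics/w4.png

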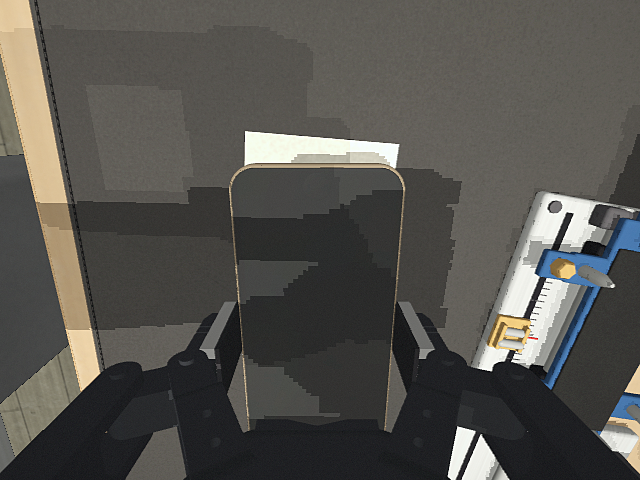

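Phone held between the pads, far edge at row ~164, side edges at columns 231 and 405. Check its pitch and offset from these.

```bash
python3 - <<'E'
from h import *
c=eyes.camera_info("wrist");o=monitor.get_obs();Rm=R.from_rotvec(o["tool_rot"])
P=lambda v:proj(c,o["tool_pos"]+Rm.apply(np.array(v)/1000)).round(1)
for zt in (158,160,162):print(zt,[P((70+d,0,zt))for d in(-1,0)],P((50,-33.5,zt)),P((50,33.5,zt)),P((-30,-33.5,zt)),P((-30,33.5,zt)))
im=cv2.imread("pics/w4.png").astype(int)
print(im[158:176,316].tolist())
for r in (200,260,400):print(r,[x for x in list(range(220,260))+list(range(380,412)) if im[r,x,2]-im[r,x,0]>25])
print(o["tool_pos"],o["dq"].round(3))
E
```

```text
158 [array([315.5, 166.4]), array([315.5, 163.6])] [227.7 217.2] [403.5 217.2] [242.1 388.5] [389.5 388.6]
160 [array([315.5, 165.8]), array([315.5, 163.1])] [228.9 216. ] [402.2 216. ] [243.  385.4] [388.6 385.5]
162 [array([315.5, 165.3]), array([315.5, 162.6])] [230.2 214.7] [401.  214.8] [243.8 382.4] [387.8 382.5]
[[166, 183, 185], [166, 182, 184], [170, 184, 187], [175, 190, 193], [189, 204, 205], [58, 76, 90], [106, 133, 150], [125, 153, 172], [142, 172, 191], [128, 159, 177], [53, 51, 48], [68, 70, 69], [71, 72, 71], [69, 70, 72], [67, 69, 69], [74, 76, 74], [69, 70, 69], [70, 73, 70]]
200 [230, 231, 402, 403]
260 [235, 398]
400 [246, 387]
[0.44970426 0.09444079 0.26365658] [-0.001  0.009  0.005  0.002  0.002 -0.001]
```

Request:
step_arm([
  [60,[-10,35,-6],2],
  [60,[-20,75,-6],4],
  [60,[-31,115,-6],6],
  [60,[-42,155,-6],8],
  [60,[-50,185,-6],9],
  [60,[-55,198,-6],10],
  [60,[-55,198,-6],10],
  [60,[-55,198,-6],10],
  [60,[-55,198,-6],10],
])

```text
t: 6.6
tool_pos: [0.6489, 0.0445, 0.2715]
tool_rot: [-2.382, -2.047, 0.001]
contact_force: [0.7, 0.1, -1.7]
opening: 0.0656
grip_force: 39.9
```

```bash
cat > st.py <<'E'
from h import *
import sys
o=monitor.get_obs();t=np.array(eval(sys.argv[1]))
print(o["t"],o["tool_pos"].round(4),"yaw",np.degrees(2*np.arctan2(o["tool_rot"][1],o["tool_rot"][0]))%360,"to go",totool(t-o["tool_pos"],o).round(2),o["contact_force"].round(1))
E
python3 st.py "[.64875,.0443,.219]"
```

```text
6.6 [0.6489 0.0445 0.2715] yaw 81.34862001968918 to go [-0.18 -0.13 52.52] [ 0.7  0.1 -1.7]
```

Request:
step_arm([
  [60,[0,0,15],0],
  [60,[0,0,30],0],
  [60,[0,0,40],0],
  [60,[0,0,47],0],
  [60,[0,0,50],0],
  [60,[0,0,52],0],
  [60,[0,0,52],0],
])

```text
t: 7.48
tool_pos: [0.65, 0.044, 0.22]
tool_rot: [2.383, 2.047, 0.001]
contact_force: [0.1, 0.7, -0.8]
opening: 0.0658
grip_force: 39.9
```

Request:
step_arm([
  [60,[0,0,0],0],
  [60,[0,0,1],0],
  [60,[0,0,2],0],
  [60,[0,0,2],0],
])

```text
t: 7.98
tool_pos: [0.6498, 0.044, 0.2176]
tool_rot: [-2.383, -2.047, 0.0]
contact_force: [-0.3, -0.1, -1.0]
opening: 0.0661
grip_force: 39.9
```

```bash
python3 st.py "[.64875,.0443,.219]"
```

```text
7.975 [0.6498 0.044  0.2176] yaw 81.31406778034153 to go [ 0.12 -1.07 -1.38] [-0.3 -0.1 -1. ]
```

Request:
step_arm([
  [60,[0,-1,0],0],
  [60,[0,-1,1],0],
  [60,[0,-1,2],0],
  [60,[0,-1,2],0],
])

```text
t: 8.48
tool_pos: [0.6489, 0.0441, 0.2161]
tool_rot: [2.383, 2.047, 0.0]
contact_force: [-1.7, -0.1, 2.1]
opening: 0.0659
grip_force: 40.2
```

```bash
python3 st.py "[.64875,.0443,.217]"
```

```text
8.475 [0.6489 0.0441 0.2161] yaw 81.32155484787849 to go [ 0.13 -0.19 -0.93] [-1.7 -0.1  2.1]
```

Request:
step_arm([
  [84,[0,0,0],0],
  [90,[0,0,0],0],
  [95,[0,0,0],0],
  [95,[0,0,-10],0],
  [95,[0,0,-40],0],
  [95,[-10,0,-80],0],
  [95,[-10,0,-80],0],
  [95,[-10,0,-80],0],
])

```text
t: 9.48
tool_pos: [0.6472, 0.0343, 0.296]
tool_rot: [2.383, 2.047, 0.001]
contact_force: [-0.0, 0.9, -0.5]
opening: 0.0812
grip_force: 0.0
```

```bash
python3 - <<'E'
from h import *
c=eyes.camera_info("wrist");np.save("c5.npy",np.array(c["extrinsics"]));im=eyes.get_image("wrist")[:,:,::-1].copy();cv2.imwrite("pics/w5.png",im)
E
python3 st.py "[.64875,.0443,.217]"
```

```text
9.525 [0.6469 0.0344 0.2949] yaw 81.3162445657257 to go [10.07  0.43 77.87] [-0.2  0.1 -0.9]
```

View pics/w5.png

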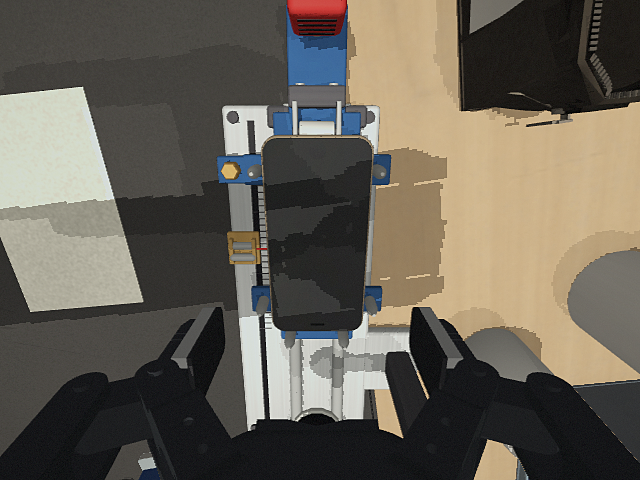

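Phone sits between the pins (270–372, 137–330), its far end resting on the roller at (318,127); brass block at (243,247), plunger at (230,171). Now press with shut fingers at nest y ≈ +50.

Request:
step_arm([
  [0,[30,0,0],0],
  [0,[60,0,0],0],
  [0,[60,0,10],0],
  [0,[60,0,25],0],
  [0,[60,0,40],0],
  [0,[60,0,55],0],
  [0,[60,0,60],0],
  [0,[60,0,60],0],
  [0,[60,0,60],0],
])

```text
t: 10.65
tool_pos: [0.6567, 0.0936, 0.2365]
tool_rot: [2.383, 2.046, 0.002]
contact_force: [-0.3, 0.3, -0.0]
opening: -0.0001
grip_force: 0.0
```

```bash
python3 st.py "[.6563,.0934,.216]"
```

```text
10.65 [0.6567 0.0936 0.2365] yaw 81.31085620816847 to go [-0.22 -0.45 20.53] [-0.3  0.3 -0. ]
```

Request:
step_arm([
  [0,[0,0,5],0],
  [0,[0,0,8],0],
  [0,[0,0,11],0],
  [0,[0,0,14],0],
  [0,[0,0,14],0],
])

```text
t: 11.28
tool_pos: [0.6559, 0.0936, 0.2206]
tool_rot: [-2.382, -2.046, 0.002]
contact_force: [0.2, 0.8, -0.2]
opening: 0.0003
grip_force: 0.0
```

Request:
step_arm([
  [0,[0,0,2],0],
  [0,[0,0,4],0],
  [0,[0,0,4],0],
])

```text
t: 11.65
tool_pos: [0.6562, 0.0936, 0.2174]
tool_rot: [-2.383, -2.047, 0.001]
contact_force: [0.3, -0.3, -0.2]
opening: 0.0003
grip_force: 0.0
```

Request:
step_arm([
  [0,[0,0,1],0],
  [0,[0,0,2],0],
  [0,[0,0,2],0],
])

```text
t: 12.02
tool_pos: [0.6566, 0.0936, 0.2168]
tool_rot: [2.383, 2.047, -0.0]
contact_force: [-1.4, 0.2, 5.2]
opening: 0.0
grip_force: 2.4
```

Request:
step_arm([
  [0,[0,0,1],0],
  [0,[0,0,1],0],
])

```text
t: 12.28
tool_pos: [0.6566, 0.0937, 0.2167]
tool_rot: [-2.383, -2.047, 0.0]
contact_force: [-4.5, -0.7, 9.1]
opening: 0.0001
grip_force: 4.6
```

Request:
step_arm([
  [0,[0,0,1],0],
  [0,[0,0,1],0],
])

```text
t: 12.52
tool_pos: [0.6567, 0.0938, 0.2167]
tool_rot: [-2.383, -2.047, 0.0]
contact_force: [-7.2, -0.4, 13.4]
opening: 0.0004
grip_force: 6.7
```

Request:
step_arm([
  [0,[0,0,-4],0],
  [0,[0,0,-30],0],
  [0,[-30,0,-60],0],
  [0,[-62,0,-86],0],
  [0,[-62,0,-86],0],
  [0,[-62,0,-86],0],
])

```text
t: 13.28
tool_pos: [0.6468, 0.0326, 0.2987]
tool_rot: [-2.383, -2.046, 0.001]
contact_force: [0.1, 0.5, -0.5]
opening: -0.0
grip_force: 0.0
```

```bash
python3 - <<'E'
from h import *
c=eyes.camera_info("wrist");np.save("c6.npy",np.array(c["extrinsics"]));im=eyes.get_image("wrist")[:,:,::-1].copy();cv2.imwrite("pics/w6.png",im)
a=cv2.imread("pics/w5.png")
f=lambda q:cv2.resize(q[90:350,210:400],None,fx=2,fy=2,interpolation=cv2.INTER_CUBIC)
cv2.imwrite("pics/cmp.png",cv2.hconcat([f(a),f(im)]))
E
python3 st.py "[.668,.1705,.235]"
```

```text
13.325 [0.6466 0.0329 0.2981] yaw 81.34054414834407 to go [139.22   0.6   63.13] [-0.2  0.1  0.4]
```

View pics/cmp.png

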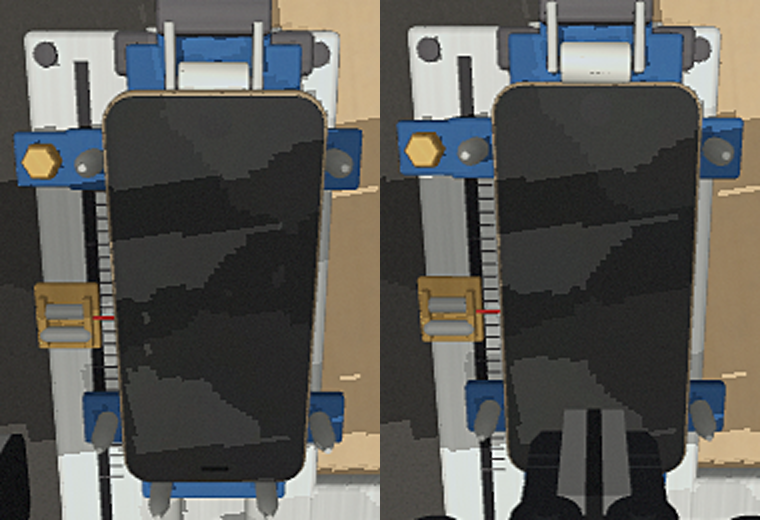

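Right half: phone flat, roller fully clear beyond its end, equal frame visible on both sides. Now notch position and grip.

```bash
python3 - <<'E'
from h import *
c=eyes.camera_info("wrist")
a=np.radians(-8.7);ux=np.array([np.cos(a),np.sin(a)]);uy=np.array([-np.sin(a),np.cos(a)]);n=np.array([.6487,.044])
f=lambda p,z:[round(1000*float((plane(c,p,z)[:2]-n)@u),1) for u in(ux,uy)]
for e,L in(("c5.npy",[("d1",242.5,245.5,.022),("d2",242.5,257.5,.022),("mark",262,249,.012),("hex",230.5,170.5,.045)]),
 ("c6.npy",[("d1",210+67/2,90+303/2,.022),("d2",210+67/2,90+328/2,.022),("mark",210+108/2,90+312/2,.012),("hex",210+44/2,90+150/2,.045)])):
    c["extrinsics"]=np.load(e)
    for k,u,v,z in L:print(k,f((u,v),z),end=" ")
    print()
E
```

```text
d1 [-55.3, -10.3] d2 [-55.9, -19.9] mark [-42.5, -16.6] hex [-54.2, 47.4] 
d1 [-55.6, -9.8] d2 [-56.2, -19.9] mark [-41.9, -16.8] hex [-54.3, 48.8]
```

Request:
step_arm([
  [40,[35,0,-5],0],
  [70,[75,0,-5],0],
  [70,[115,0,0],0],
  [70,[138,0.5,10],0],
  [70,[138.5,0.5,30],0],
  [70,[138.5,0.5,50],0],
  [70,[138.5,0.5,65],0],
  [70,[138.5,0.5,67],0],
  [70,[138.5,0.5,67],0],
  [70,[138.5,0.5,67],0],
], squeeze=60)

```text
t: 14.58
tool_pos: [0.6689, 0.169, 0.234]
tool_rot: [2.383, 2.046, 0.003]
contact_force: [0.0, -0.1, 0.2]
opening: 0.0599
grip_force: 0.0
```

```bash
python3 st.py "[.668,.170,.231]"
```

```text
14.575 [0.6689 0.169  0.234 ] yaw 81.29573593544801 to go [ 0.87 -1.06  2.97] [ 0.  -0.1  0.2]
```

Request:
step_arm([
  [70,[1,-0.5,3],0],
  [70,[1,-0.5,3],0],
  [10,[1,-0.5,3],0],
  [10,[1,-0.5,3],0],
  [10,[1,-0.5,3],0],
  [10,[1,-0.5,3],0],
  [10,[1,-0.5,3],0],
], squeeze=60)

```text
t: 15.45
tool_pos: [0.6681, 0.1703, 0.2299]
tool_rot: [-2.383, -2.047, -0.0]
contact_force: [-1.2, 1.3, 1.1]
opening: 0.0252
grip_force: 59.6
```

```bash
python3 st.py "[.668,.170,.231]"
```

```text
15.45 [0.6681 0.1703 0.2299] yaw 81.312773567421 to go [-0.29 -0.04 -1.1 ] [-1.2  1.3  1.1]
```

Request:
step_arm([
  [10,[-2,0,0],0],
  [10,[-6,0,0],0],
  [10,[-11,0,0],0],
  [10,[-16,0,0],0],
  [10,[-21,0,0],0],
  [10,[-26,0,0],0],
  [10,[-31,0,0],0],
  [10,[-36,0,0],0],
  [10,[-41,0,0],0],
  [10,[-45,0,0],0],
  [10,[-48,0,0],0],
  [10,[-48,0,0],0],
])

```text
t: 16.95
tool_pos: [0.6607, 0.1222, 0.2299]
tool_rot: [2.383, 2.046, -0.001]
contact_force: [-4.2, -0.1, 5.6]
opening: 0.0253
grip_force: 60.3
```

```bash
cat > tr.py <<'E'
from h import *
o=monitor.get_obs();a=np.radians(81.3);d=np.array([np.cos(a),np.sin(a)]);e=np.array([d[1],-d[0]])
v=(o["tool_pos"][:2]-[.6681,.1703])*1000
print(round(o["t"],2),"travel",-(v@d).round(2),"lat",(v@e).round(2),"F along travel",-(o["contact_force"][:2]@d).round(2),"lat",(o["contact_force"][:2]@e).round(2),o["contact_force"][2].round(1),o["opening"].round(4))
E
python3 tr.py
```

```text
Traceback (most recent call last):
  File "tr.py", line 4, in <module>
    print(round(o["t"],2),"travel",-(v@d).round(2),"lat",(v@e).round(2),"F along travel",-(o["contact_force"][:2]@d).round(2),"lat",(o["contact_force"][:2]@e).round(2),o["contact_force"][2].round(1),o["opening"].round(4))
                                                                                                                                                                                                       ^^^^^^^^^^^^^^^^^^
AttributeError: 'float' object has no attribute 'round'
```

Request:
step_arm([
  [10,[-1,0,-0.5],0],
  [10,[-2,0,-1],0],
  [10,[-3,0,-1],0],
  [10,[-4,0,-1],0],
  [10,[-5,0,-1],0],
  [10,[-5,0,-1],0],
])

```text
t: 17.7
tool_pos: [0.66, 0.1176, 0.23]
tool_rot: [2.383, 2.047, -0.001]
contact_force: [1.9, 0.6, -5.2]
opening: 0.0257
grip_force: 59.3
```

```bash
sed -i 's/,o\["opening"\].round(4)//' tr.py; python3 tr.py
```

```text
17.7 travel 53.35 lat -0.06 F along travel -0.9 lat 1.73 -5.2
```

Request:
step_arm([
  [10,[-1,0,0],0],
  [10,[-2,0,0],0],
  [10,[-2,0,0],0],
])

```text
t: 18.08
tool_pos: [0.6597, 0.1156, 0.23]
tool_rot: [2.383, 2.047, -0.001]
contact_force: [4.2, -1.2, -8.8]
opening: 0.0257
grip_force: 59.3
```

```bash
python3 tr.py
```

```text
18.07 travel 55.34 lat -0.07 F along travel 0.56 lat 4.29 -8.8
```

Request:
step_arm([
  [10,[-0.5,0,0],0],
  [10,[-1,0,0],0],
  [10,[-1,0,0],0],
])

```text
t: 18.45
tool_pos: [0.6595, 0.1147, 0.23]
tool_rot: [2.383, 2.047, -0.0]
contact_force: [5.2, 0.5, -10.0]
opening: 0.0252
grip_force: 59.4
```

```bash
python3 tr.py
```

```text
18.45 travel 56.22 lat -0.1 F along travel -1.29 lat 5.03 -10.0
```

Request:
step_arm([
  [10,[-0.3,0.4,0.4],0],
  [10,[-0.7,0.7,0.8],0],
  [10,[-1,0.7,0.8],0],
  [10,[-1,0.7,0.8],0],
])

```text
t: 18.95
tool_pos: [0.6597, 0.1141, 0.2299]
tool_rot: [-2.382, -2.046, 0.002]
contact_force: [-3.1, 1.4, -3.5]
opening: 0.0251
grip_force: 60.1
```

```bash
python3 tr.py
```

```text
18.95 travel 56.85 lat 0.23 F along travel -0.89 lat -3.32 -3.5
```

Request:
step_arm([
  [10,[-0.5,0,0],0],
  [10,[-1,0,0],0],
  [10,[-1,0,0],0],
])

```text
t: 19.32
tool_pos: [0.6596, 0.1132, 0.23]
tool_rot: [-2.382, -2.046, 0.001]
contact_force: [-4.7, 4.0, -3.1]
opening: 0.0252
grip_force: 60.2
```

```bash
python3 tr.py
```

```text
19.32 travel 57.74 lat 0.25 F along travel -3.29 lat -5.29 -3.1
```

Request:
step_arm([
  [10,[-0.5,0,0],0],
  [10,[-0.5,0,0],0],
])

```text
t: 19.58
tool_pos: [0.6596, 0.1128, 0.2299]
tool_rot: [-2.382, -2.046, 0.001]
contact_force: [-3.0, 4.2, -3.4]
opening: 0.0252
grip_force: 60.2
```

```bash
python3 tr.py
```

```text
19.57 travel 58.12 lat 0.25 F along travel -3.71 lat -3.64 -3.4
```

Request:
step_arm([
  [10,[-0.5,-0.4,0],0],
  [10,[-0.5,-0.4,0],0],
])

```text
t: 19.82
tool_pos: [0.6593, 0.1121, 0.23]
tool_rot: [-2.382, -2.046, 0.0]
contact_force: [-3.0, 3.7, -3.3]
opening: 0.0251
grip_force: 60.1
```

```bash
python3 tr.py
```

```text
19.82 travel 58.82 lat 0.1 F along travel -3.22 lat -3.53 -3.3
```

Request:
step_arm([
  [10,[-0.5,0,0],0],
  [10,[-0.5,0,0],0],
])

```text
t: 20.08
tool_pos: [0.6592, 0.1113, 0.23]
tool_rot: [-2.383, -2.047, 0.001]
contact_force: [-3.6, 2.8, -2.4]
opening: 0.0253
grip_force: 60.2
```

```bash
python3 tr.py
```

```text
20.07 travel 59.67 lat 0.14 F along travel -2.26 lat -3.97 -2.4
```

Request:
step_arm([
  [10,[-0.5,0,0],0],
  [10,[-0.5,0,0],0],
])

```text
t: 20.32
tool_pos: [0.6591, 0.1106, 0.23]
tool_rot: [-2.383, -2.047, 0.002]
contact_force: [-5.4, 1.9, -2.6]
opening: 0.025
grip_force: 60.3
```

```bash
python3 tr.py
```

```text
20.32 travel 60.39 lat 0.16 F along travel -1.06 lat -5.63 -2.6
```

Request:
step_arm([
  [10,[-0.5,-0.4,0],0],
  [10,[-0.5,-0.4,0],0],
])

```text
t: 20.58
tool_pos: [0.6589, 0.11, 0.23]
tool_rot: [2.383, 2.046, -0.001]
contact_force: [-2.7, 0.8, -3.2]
opening: 0.0252
grip_force: 60.2
```

```bash
python3 tr.py
```

```text
20.57 travel 61.01 lat -0.01 F along travel -0.36 lat -2.75 -3.2
```

Request:
step_arm([
  [10,[-0.5,0,0],0],
  [10,[-0.5,0,0],0],
])

```text
t: 20.82
tool_pos: [0.6588, 0.1097, 0.2299]
tool_rot: [2.383, 2.047, -0.001]
contact_force: [-3.9, -0.4, -3.4]
opening: 0.0255
grip_force: 60.2
```

```bash
python3 tr.py
```

```text
20.82 travel 61.32 lat -0.04 F along travel 1.03 lat -3.82 -3.4
```

Request:
step_arm([
  [10,[-0.5,0,0],0],
  [10,[-0.5,0,0],0],
])

```text
t: 21.08
tool_pos: [0.6587, 0.1093, 0.2299]
tool_rot: [2.383, 2.047, -0.0]
contact_force: [-3.2, -0.7, -3.1]
opening: 0.0256
grip_force: 60.2
```

```bash
python3 tr.py
```

```text
21.07 travel 61.7 lat -0.05 F along travel 1.13 lat -3.07 -3.1
```

Request:
step_arm([
  [10,[-0.5,0,0],0],
  [10,[-0.5,0,0],0],
])

```text
t: 21.32
tool_pos: [0.6587, 0.1089, 0.23]
tool_rot: [2.383, 2.047, 0.0]
contact_force: [-3.9, -0.0, -2.0]
opening: 0.0252
grip_force: 60.2
```

```bash
python3 tr.py
```

```text
21.32 travel 62.14 lat -0.03 F along travel 0.6 lat -3.87 -2.0
```

Request:
step_arm([
  [10,[-0.5,0,0],0],
  [10,[-0.5,0,0],0],
])

```text
t: 21.58
tool_pos: [0.6586, 0.1085, 0.2299]
tool_rot: [2.383, 2.047, 0.0]
contact_force: [-1.5, 0.5, -2.5]
opening: 0.0252
grip_force: 60.2
```

```bash
python3 tr.py
```

```text
21.57 travel 62.58 lat -0.07 F along travel -0.25 lat -1.59 -2.5
```

Request:
step_arm([
  [10,[-0.5,0,0],0],
  [10,[-0.5,0,0],0],
])

```text
t: 21.82
tool_pos: [0.6585, 0.1081, 0.2299]
tool_rot: [-2.383, -2.047, -0.001]
contact_force: [-2.2, 0.8, -2.9]
opening: 0.0251
grip_force: 60.2
```

```bash
python3 tr.py
```

```text
21.82 travel 62.96 lat -0.09 F along travel -0.42 lat -2.3 -2.9
```

Request:
step_arm([
  [10,[-0.4,0,0],0],
  [10,[-0.4,0,0],0],
])

```text
t: 22.08
tool_pos: [0.6584, 0.1078, 0.2299]
tool_rot: [-2.383, -2.047, -0.001]
contact_force: [-2.1, 3.0, -2.9]
opening: 0.0252
grip_force: 60.2
```

```bash
python3 tr.py
```

```text
22.07 travel 63.23 lat -0.09 F along travel -2.66 lat -2.51 -2.9
```

Request:
step_arm([
  [10,[-0.3,0,0],0],
  [10,[-0.3,0,0],0],
])

```text
t: 22.32
tool_pos: [0.6584, 0.1076, 0.2299]
tool_rot: [-2.383, -2.047, -0.001]
contact_force: [-1.1, 3.6, -2.8]
opening: 0.0253
grip_force: 60.2
```

```bash
python3 tr.py
```

```text
22.32 travel 63.49 lat -0.09 F along travel -3.41 lat -1.61 -2.8
```

Request:
step_arm([
  [10,[0.4,0,0],0],
  [10,[0.8,0,0],0],
  [10,[0.8,0,0],0],
  [10,[0.8,0,0],0],
  [10,[0.8,0,0],0],
])

```text
t: 22.95
tool_pos: [0.6585, 0.1079, 0.2299]
tool_rot: [2.383, 2.047, -0.0]
contact_force: [-2.8, 1.1, -1.0]
opening: 0.0257
grip_force: 60.3
```

```bash
python3 tr.py;python3 - <<'E'
from h import *
im=eyes.get_image("wrist")[:,:,::-1];b=eyes.get_image("side")[:,:,::-1]
s=cv2.resize(b[170:300,200:320],None,fx=3.7,fy=3.7,interpolation=cv2.INTER_CUBIC)[:480,:]
cv2.imwrite("pics/fin.png",cv2.hconcat([im[:,140:490],s[:480]]))
E
python3 tr.py
```

```text
22.95 travel 63.17 lat -0.05 F along travel -0.67 lat -2.92 -1.0
23.05 travel 63.12 lat -0.05 F along travel -0.49 lat -2.46 -1.1
```

View pics/fin.png

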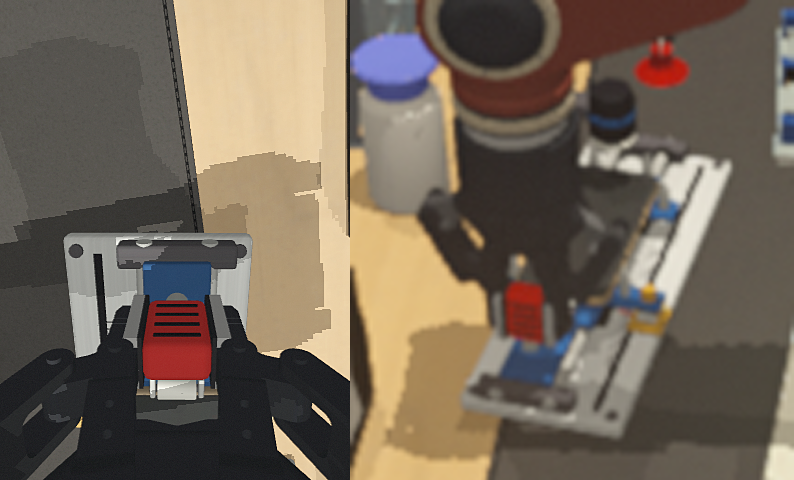

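Wrist part: the grip (175,340) is held between the pads. Side part: the plunger hex (648,295) stands over the brass block. The force trace (climb, forward pull, wall) shows the ball in the notch.

```bash
python3 -c "
from station import finish_job
print(finish_job())"
```

```text
the job is handed in; nothing more can be done
None
```

The job is handed in: the phone lies flat and screen-up in the nest, pressed down past the roller. The carriage slid about 63 mm and, judging by the push forces, sits in the notch with the grip still held; I did not recheck the phone by camera after the slide.

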